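Fit the cell in the coil tester

TASK

The coil tester needs its cell. Its sprung battery hatch has no handle: with shut fingertips press down on the ribbed hatch until its catches let go and drag it by friction towards the front of the tester, as far as it goes; stand the green and yellow cell right down in the well this uncovers, then press and drag the hatch back until it is fully shut and its catches spring up. Feel your way: never press on the hatch with more than 20 N, and leave the other things as they lie.

Things in the scene. Friction and masses are not known exactly. Their poses are not given: they have to be found in the camera images.
- tester_base: Coil tester: fixed grey case with blue end cheeks, base plate 176 x 136 mm; origin at its centre on the bench, x to the tester's back, y left. The case stands on levelling screws, set differently each time, NOT reported: add 0 to 18 mm to these heights above the bench: hatch top 74.5, rim 77, floor of the hatch track 64.5 mm. Right of the track (y < -0.01) meter, knob and posts rise 5 to 15 mm.
- well_foot (a point): Point on the base plate (4 mm above the bench) straight below the axis of the cell well and the centre of the shut hatch; x points to the tester's back, z up. The well is an upright 17 mm hole, 53 mm deep from the floor of the hatch track, in the middle of the track's 48 mm width. Seated, the cell's middle is 32 to 51 mm above this point.
- hatch (a joint): Grey hatch with black ribs, 60 mm along x, 46 mm wide, flat between rails just below the rim, so only its top can be got at. Value: distance slid open, m; 0 shut (centre straight above well_foot), 0.062 fully open (centre 62 mm from there towards the front, -x). About 7 N along x slides it once its catches are clear. Catches hold it when shut, and again when fully open.
- hatch_lift (a joint): How far the sprung hatch is pressed down, m: 0 up, negative pressed. It starts to sink at 3 N; 2 mm down (12 N) its catches clear the lips of the rails and it slides if kept down; 3.8 mm takes 20 N. Let go in between it stays 2 mm down under the lips; let go fully shut or fully open it springs up and is caught.
- cell_mid (a point): Middle of the loose cell, 15 mm diameter and 50 mm tall, green above yellow, standing upright on the bench, z up. 23 g. Held by its top end, it can be lowered about halfway into the well and then let slide down.
- multimeter: Yellow and black multimeter lying on the bench, 130 x 68 x 41 mm, origin at the centre of its underside. To be left alone.
- plug: Spark plug lying on the bench, 71 mm long and 21 mm wide, origin at the centre of its underside. To be left alone.
- screwdriver_yellow: Screwdriver with a yellow handle lying on the bench, 199 mm long and 26 mm wide, origin at the centre of its underside. To be left alone.

How it is judged:
By the outcome, as a careful person would: the job done as asked, in the order asked, and still so for the second after the job is handed in, with the robot touching nothing.
It also fails if it takes over 72 s, if anything falls off the work surface, if the arm or the gripper's body presses on something with over 40 N, if the wrist force passes 120 N, or if a joint passes its speed limit or range.

ROBOT

A 7-joint arm with a two-finger parallel gripper is mounted at the origin on a cart in front of the work surface, level with it; the furniture and walls round the work are solid. World frame = base frame: x ahead of the robot, y to its left, z up, the work surface at z = 0. Lengths are in m, angles in rad, forces in N, time in s.
With the tool pointing down it reaches from about 0.4 to 0.85 m from the base axis. Payload 10.4 kg.
Tool frame: the origin (TCP) lies between the finger pads; the fingertips stand ahead of it and the grasp point (between the pads) lies 5 mm behind it (manip.tip_extent is the z of the fingertips in the tool frame, in m); z points along the fingers, y is the line along which they close (so a half turn about z gives the same grasp; the last joint's range is limited). The gripper opens to 85 mm and grips with 20 to 120 N. Pads are 22 mm wide; open, the fingers measure 114 mm over their backs; the gripper's body (76 mm by 85 mm) begins 54 mm behind the grasp point. The pads swing forward as they close: fully open they stand 13 mm farther back than shut.
Start: joints at [1.189, 0.332, -0.065, 1.46, 0.022, 1.35, -0.088], TCP at [0.219, -0.585, 0.208] pointing down, gripper open.
Joint ranges: [-2.6, 2.6], [-0.5, 2.12], [-1.47, 1.34], [0.16, 2.42], [-1.27, 4.41], [0.06, 2.06], [-2.6, 2.6]. Speed limits (rad/s): [2.22, 2.22, 2.79, 2.79, 3.14, 3.14, 3.14].

INTERFACE

Orientations are given as a unit quaternion [x, y, z, w].
In Python, from workcell import status, viewer, manip gives the robot as it stands.
- The arm moves only by the tool play_rows, never from a script. Its argument "plan" is one flat list of numbers, 7 for each row, row after row: the turn, a rotation vector about the tool's x, y, z in degrees, then the shift along the tool's x, y, z in m, then the opening, from 0 (shut) to 1 (fully open). In form: [ax, ay, az, dx, dy, dz, grip, ax, ay, az, dx, dy, dz, grip, ...]. A call has 1 to 20 rows; each row is the pose to reach, as a shift and turn from the pose commanded when the call began, along the tool's axes at that moment; what a row does not reach only later rows make up. A row lasts 1/8 s, in which the tool goes at most 62.5 mm and 10.7 degrees, less where a joint would pass 70% of its speed; a pose out of reach is approached as far as the arm can. A call with a gripper value outside its range is refused whole. The fingers move at their own pace and stop on an object; "squeeze" is the grip in N (left out, the last holds). Time passes only in rows, so rows that repeat a pose let the fingers close. It gives the time, the measured TCP pose, the force, the opening and the grip force at its end, in the units of the state.
- status.get_obs(): the state, without advancing time (a new reading comes with each control period).
- viewer.camera(name): name is "side" or "top"; returns the picture (420x560x3 uint8, red, green, blue); there is no depth.
- viewer.camera_model(name): a dict with "fx", "fy", "cx", "cy" (pixels), "R" (3x3) and "t" (3): a world point X has camera coordinates R X + t. Camera axes: x right, y down, z forward; pixel columns grow to the right and rows downward; lengths in m; the calibration is good to about 2 mm. A picture is of the moment at which its call begins. camera_model takes no time and is no camera call.
- manip.hand_in(): hands the job in; it is judged then, once.
The state is a dict: "clock": time; "joint_pos": joint angles; "joint_velocities": joint speeds; "tau": joint torques, N m; "position": TCP position; "ee_rot": TCP orientation; "ft_force": force on the tool from outside, world axes, zero at the start; "torque": the same for the moment, N m; "grip_width": opening from 0.0 (shut) to 1.0 (fully open); "grasp_force": force on a finger pad.
Only numpy, scipy, OpenCV 4.12 (cv2) and the standard library are available. Lean on these libraries where they do the work, as an engineer would, in place of code of your own. Each camera call takes 0.05 s, during which the arm holds its last target. There are 200 camera calls.

## Working session

There is one attempt and no reset: what is moved stays moved. The work goes in short steps, Python scripts to look and compute and a tool call to move; the robot and the scene stay as the last step left them, time stands still between calls to the robot, and variables do not carry over. Pictures are saved under pics/ and viewed, at most 10 in all, crops included, and the job is handed in when it is done.

Besides the shell and the picture viewer there is one more tool, called after ">>>" as a command line: name --argument value ..., lists and objects as JSON in quotes. play_rows: Moves the arm, as the interface text tells. Its arguments: {"type":"object","properties":{"plan":{"type":"array","items":{"type":"number"}},"squeeze":{"type":"number"}},"required":["plan"]}

```bash
mkdir -p pics
cat > h.py <<'E'
import numpy as np, cv2
from workcell import status, viewer, manip
def shot(n,f=None):
    im=viewer.camera(n)
    if f: cv2.imwrite('pics/'+f,cv2.cvtColor(np.array(im),cv2.COLOR_RGB2BGR))
    return np.array(im)
def ray(n,u,v):
    m=viewer.camera_model(n);R=np.array(m['R']);t=np.array(m['t'])
    return -R.T@t, R.T@np.array([(u-m['cx'])/m['fx'],(v-m['cy'])/m['fy'],1])
def onz(n,u,v,z):
    o,d=ray(n,u,v); return o+d*(z-o[2])/d[2]
def proj(n,X):
    m=viewer.camera_model(n);c=np.array(m['R'])@np.array(X)+np.array(m['t'])
    return m['fx']*c[0]/c[2]+m['cx'],m['fy']*c[1]/c[2]+m['cy']
def tri(n1,p1,n2,p2):
    o1,d1=ray(n1,*p1);o2,d2=ray(n2,*p2)
    s=np.linalg.lstsq(np.c_[d1,-d2],o2-o1,rcond=None)[0]
    a=o1+d1*s[0];b=o2+d2*s[1]; return (a+b)/2,np.linalg.norm(a-b)
E
python3 - <<'E'
from h import *
shot('top','t0.png');shot('side','s0.png')
o=status.get_obs();print(o['position'],o['ee_rot'],o['grip_width'],manip.tip_extent,o['clock'])
for n in('top','side'):
    m=viewer.camera_model(n);print(n,m['fx'],-np.array(m['R']).T@np.array(m['t']),np.array(m['R'])[2])
E
```

```text
[ 0.21932895 -0.58485658  0.20770024] [ 9.83948334e-01  1.78452421e-01 -1.44161680e-04 -6.23505058e-04] 0.9973064486579191 0.014 0.1
top 403.69409321691296 [ 0.35249591 -0.04115682  0.94148894] [ 0.21138763  0.00156764 -0.97740105]
side 464.7084421044176 [0.22492115 0.83030351 0.85470958] [ 0.27435948 -0.71397728 -0.64417646]
```

View pics/t0.png

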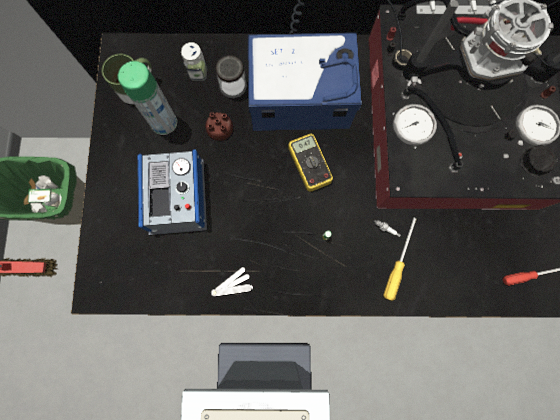

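View pics/s0.png

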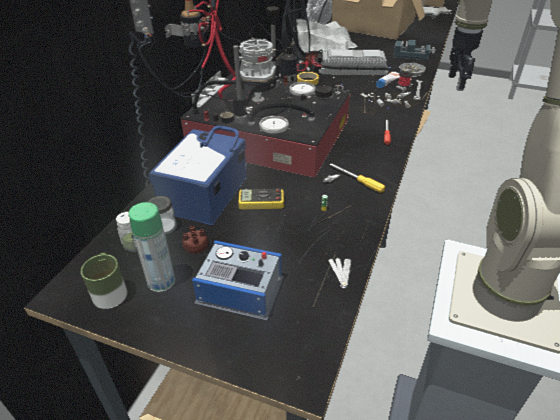

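Run:
```python
from h import *
a=cv2.imread('pics/t0.png')[140:245,125:220];b=cv2.imread('pics/s0.png')[230:325,185:290]
A=cv2.resize(a,None,fx=4.2,fy=4.2,interpolation=cv2.INTER_CUBIC);B=cv2.resize(b,None,fx=3.8,fy=3.8,interpolation=cv2.INTER_CUBIC)
c=np.zeros((445,800,3),np.uint8);c[:A.shape[0],:A.shape[1]]=A;c[:B.shape[0],400:400+B.shape[1]]=B[:,:400];cv2.imwrite('pics/c.png',c)
# cell: green + yellow masks
for n,f,(x0,x1,y0,y1) in(('top','t0.png',(315,340,225,245)),('side','s0.png',(315,335,190,215))):
    im=cv2.imread('pics/'+f);h=cv2.cvtColor(im,cv2.COLOR_BGR2HSV)[y0:y1,x0:x1]
    for nm,lo,hi in(('g',(40,80,40),(90,255,255)),('y',(18,80,60),(38,255,255))):
        ys,xs=np.nonzero(cv2.inRange(h,lo,hi));
        if len(xs): print(n,nm,len(xs),xs.min()+x0,xs.max()+x0,ys.min()+y0,ys.max()+y0,xs.mean()+x0,ys.mean()+y0)
    print(cv2.resize(im[y0:y1,x0:x1],None,fx=1,fy=1).max(2))
# tester corners guess, blue mask
im=cv2.imread('pics/t0.png');h=cv2.cvtColor(im,cv2.COLOR_BGR2HSV)
m=cv2.inRange(h,(100,120,60),(125,255,255));m[:,:125]=0;m[:140]=0;m[:,215:]=0;m[250:]=0
n,l,s,c=cv2.connectedComponentsWithStats(m)
for i in range(1,n):
    if s[i,4]>50: print(s[i],c[i],cv2.boxPoints(cv2.minAreaRect(np.argwhere(l==i)[:,::-1].astype(np.int32))).tolist())
```

```text
top g 5 324 329 236 237 325.4 236.6
top y 7 322 325 236 239 323.42857142857144 237.71428571428572
[[ 46  44  46  46  47  45  43  43  48  45  42  42  45  48  48  51  49  41
   49  47  47  48  47  49  46]
 [ 50  46  43  53  48  47  41  48  47  44  41  45  46  48  45  50  44  39
   46  42  44  53  49  48  52]
 [ 46  50  44  44  48  47  45  48  50  47  49  49  48  50  44  41  51  50
   49  50  51  49  49  46  53]
 [ 39  41  47  46  51  47  48  46  47  46  46  45  46  42  45  48  49  48
   48  47  51  45  52  45  50]
 [ 42  43  42  47  49  47  45  49  48  45  46  48  44  42  43  45  46  48
   48  43  49  49  53  51  50]
 [ 42  45  41  46  42  45  41  51  43  47  38  47  96 119  90  39  50  49
   48  43  50  48  52  53  50]
 [ 49  45  42  44  45  45  46  49  42  40  99 186 219 234 201 148  37  43
   45  47  52  52  47  50  50]
 [ 47  43  46  48  50  43  46  43  40  63 191 255 254 255 253 243  56  43
   41  48  44  46  47  47  53]
 [ 49  46  34  50  43  44  39  38  63 130 231 255 248 253 251 244 118  46
   44  45  47  49  49  49  57]
 [ 39  43  44  47  53  48  47  61 114 159 217 255 253 251
[... 3049 characters left out ...]
59  56  58
   54  60]
 [ 55  57  55  57  57  56  53  52  63  63  60  55  52  59  62  57  59  55
   50  54]
 [ 53  57  52  54  56  53  58  51  66  59  53  53  55  56  56  57  54  58
   57  58]
 [ 57  52  56  50  54  51  61  61  65  54  53  55  56  59  54  47  60  57
   79  88]]
[192 149  12  79 525] [197.44761905 188.70666667] [[191.57467651367188, 149.06788635253906], [200.50680541992188, 148.6425323486328], [204.23306274414062, 226.89366149902344], [195.30093383789062, 227.3190155029297]]
[137 154  13  77 343] [140.01166181 193.79591837] [[130.40640258789062, 154.80996704101562], [140.96624755859375, 153.68359375], [149.10546875, 229.98873901367188], [138.54562377929688, 231.1151123046875]]
```

View pics/c.png

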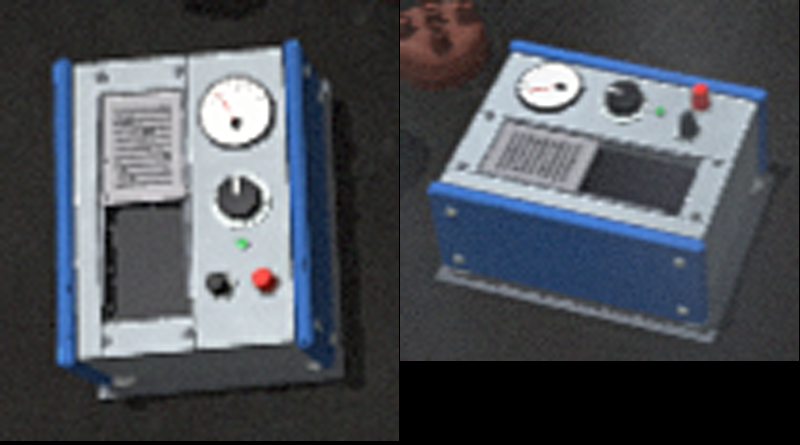

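Run:
```python
from h import *
T=lambda U,V:((U+.5)/4.2-.5+125,(V+.5)/4.2-.5+140)
S=lambda U,V:((U-400+.5)/3.8-.5+185,(V+.5)/3.8-.5+230)
P={}
for k,a,b in[('hatch',(143,148),(541,157)),('BL',(102,76),(462,165)),('BR',(180,71),(489,115)),('FL',(107,341),(697,215)),('FR',(192,335),(718,162)),
 ('cheekLb',(62,61),(433,188)),('cheekLf',(66,362),(705,244)),('cheekRb',(292,42),(515,44)),('cheekRf',(306,362),(765,95)),
 ('trBL',(101,94),(506,120)),('trFL',(106,320),(688,213)),('trFR',(192,318),(700,160)),('hFL',(106,205),(580,190)),('hFR',(187,199),(600,147))]:
    X,e=tri('top',T(*a),'side',S(*b));P[k]=X;print(k,X.round(4),round(e,4))
for k,l in(('BL','FL'),('BR','FR'),('cheekLb','cheekLf'),('cheekRb','cheekRf')):
    d=P[k]-P[l];print(np.linalg.norm(d),np.degrees(np.arctan2(d[1],d[0])))
im=cv2.cvtColor(cv2.imread('pics/t0.png'),cv2.COLOR_BGR2GRAY)
def cen(f,x0,x1,y0,y1):
    g=cv2.cvtColor(cv2.imread('pics/'+f),cv2.COLOR_BGR2GRAY)[y0:y1,x0:x1]
    ys,xs=np.nonzero(g>130);return xs.mean()+x0,ys.mean()+y0
a=cen('t0.png',320,335,228,240);b=cen('s0.png',318,332,192,199);print(a,b,tri('top',a,'side',b),onz('top',*a,.05),onz('side',*b,.05))
```

```text
hatch [0.6135 0.2205 0.0779] 0.0
BL [0.6528 0.2444 0.0801] 0.0
BR [0.6565 0.2031 0.0801] 0.0012
FL [0.5088 0.2311 0.0812] 0.0
FR [0.5132 0.1881 0.0793] 0.0013
cheekLb [0.6603 0.2662 0.0803] 0.0013
cheekLf [0.4965 0.2504 0.0833] 0.0017
cheekRb [0.6714 0.1435 0.0813] 0.0014
cheekRf [0.5029 0.1289 0.0811] 0.0088
trBL [0.6285 0.2318 0.1159] 0.0041
trFL [0.517  0.2317 0.0814] 0.0056
trFR [0.5233 0.1892 0.0779] 0.003
hFL [0.5807 0.237  0.08  ] 0.0018
hFR [0.5869 0.1968 0.0728] 0.0003
0.1445974293904413 5.309200854560224
0.14410021002053308 6.000206973057022
0.1646567789247928 5.4970527018595225
0.1691768041869843 4.948709648791067
(np.float64(327.47058823529414), np.float64(233.44117647058823)) (np.float64(324.1875), np.float64(196.0625)) (array([ 0.48918347, -0.15682402,  0.047491  ]), np.float64(0.0007138536773816472)) [ 0.48844436 -0.15654934  0.05      ] [ 0.48872553 -0.15375609  0.05      ]
```

```bash
cat >> h.py <<'E'
from scipy.spatial.transform import Rotation as Ro
YAW=5.5
ex=np.array([np.cos(np.radians(YAW)),np.sin(np.radians(YAW)),0])
QT=Ro.from_euler('z',90+YAW,degrees=True)*Ro.from_euler('x',180,degrees=True)
def to(*Ps):
    o=status.get_obs();q=Ro.from_quat(o['ee_rot']);p=np.array(o['position'])
    for P in Ps:
        print((q.inv()*QT).as_rotvec(degrees=True).round(2),q.inv().apply(np.array(P)-p).round(4))
E
python3 - <<'E'
from h import *
to([.6135,.2205,.13],[.6135,.2205,.10])
E
```

```text
[-6.000e-02 -4.000e-02 -7.494e+01] [ 0.6519 -0.6155  0.0784]
[-6.000e-02 -4.000e-02 -7.494e+01] [ 0.6519 -0.6155  0.1084]
```

>>> play_rows --plan '[-0.06,-0.04,-75,0.652,-0.6155,0.03,0,-0.06,-0.04,-75,0.652,-0.6155,0.03,0,-0.06,-0.04,-75,0.652,-0.6155,0.03,0,-0.06,-0.04,-75,0.652,-0.6155,0.03,0,-0.06,-0.04,-75,0.652,-0.6155,0.03,0,-0.06,-0.04,-75,0.652,-0.6155,0.03,0,-0.06,-0.04,-75,0.652,-0.6155,0.03,0,-0.06,-0.04,-75,0.652,-0.6155,0.03,0,-0.06,-0.04,-75,0.652,-0.6155,0.03,0,-0.06,-0.04,-75,0.652,-0.6155,0.03,0,-0.06,-0.04,-75,0.652,-0.6155,0.03,0,-0.06,-0.04,-75,0.652,-0.6155,0.03,0,-0.06,-0.04,-75,0.652,-0.6155,0.03,0,-0.06,-0.04,-75,0.652,-0.6155,0.03,0,-0.06,-0.04,-75,0.652,-0.6155,0.08,0,-0.06,-0.04,-75,0.652,-0.6155,0.08,0,-0.06,-0.04,-75,0.652,-0.6155,0.08,0]'

```text
clock: 2.22
position: [0.6141, 0.2193, 0.1292]
ee_rot: [0.672, 0.74, -0.0, 0.001]
ft_force: [-0.9, 0.2, 0.9]
grip_width: -0.002
grasp_force: 0.0
```

>>> play_rows --plan '[0,0,0,0,0,0.02,0,0,0,0,0,0,0.028,0,0,0,0,0,0,0.03,0,0,0,0,0,0,0.03,0]'

```text
clock: 2.72
position: [0.614, 0.2199, 0.0987]
ee_rot: [0.672, 0.74, -0.0, 0.001]
ft_force: [-0.1, 0.9, 0.7]
grip_width: -0.003
grasp_force: 0.0
```

>>> play_rows --plan '[0,0,0,0,0,0.002,0,0,0,0,0,0,0.002,0]'

```text
clock: 2.98
position: [0.6139, 0.22, 0.0965]
ee_rot: [0.672, 0.741, -0.0, 0.001]
ft_force: [-0.4, 0.5, -0.5]
grip_width: -0.002
grasp_force: 0.0
```

>>> play_rows --plan '[0,0,0,0,0,0.002,0,0,0,0,0,0,0.002,0]'

```text
clock: 3.22
position: [0.6138, 0.22, 0.0942]
ee_rot: [0.672, 0.741, -0.0, 0.001]
ft_force: [1.0, 0.3, -0.3]
grip_width: -0.0
grasp_force: 0.0
```

>>> play_rows --plan '[0,0,0,0,0,0.001,0,0,0,0,0,0,0.001,0]'

```text
clock: 3.48
position: [0.6138, 0.22, 0.0933]
ee_rot: [0.672, 0.741, -0.0, 0.001]
ft_force: [-0.0, -0.4, -0.2]
grip_width: 0.0
grasp_force: 0.0
```

>>> play_rows --plan '[0,0,0,0,0,0.001,0,0,0,0,0,0,0.001,0]'

```text
clock: 3.72
position: [0.6138, 0.2199, 0.0923]
ee_rot: [0.672, 0.741, -0.0, 0.001]
ft_force: [-0.3, 0.3, -0.4]
grip_width: -0.001
grasp_force: 0.0
```

>>> play_rows --plan '[0,0,0,0,0,0.001,0,0,0,0,0,0,0.001,0]'

```text
clock: 3.98
position: [0.6138, 0.22, 0.0913]
ee_rot: [0.672, 0.741, -0.0, 0.001]
ft_force: [0.6, -0.2, 0.7]
grip_width: -0.002
grasp_force: 0.0
```

>>> play_rows --plan '[0,0,0,0,0,0.001,0,0,0,0,0,0,0.001,0]'

```text
clock: 4.22
position: [0.6138, 0.22, 0.0903]
ee_rot: [0.672, 0.741, -0.0, 0.001]
ft_force: [0.1, -0.1, 0.3]
grip_width: -0.001
grasp_force: 0.0
```

>>> play_rows --plan '[0,0,0,0,0,0.001,0,0,0,0,0,0,0.001,0]'

```text
clock: 4.47
position: [0.6138, 0.22, 0.0893]
ee_rot: [0.672, 0.741, -0.0, 0.001]
ft_force: [0.3, 0.1, -0.0]
grip_width: 0.002
grasp_force: 0.0
```

>>> play_rows --plan '[0,0,0,0,0,0.001,0,0,0,0,0,0,0.001,0]'

```text
clock: 4.72
position: [0.6138, 0.22, 0.0883]
ee_rot: [0.672, 0.741, -0.0, 0.001]
ft_force: [-0.6, -0.3, -0.3]
grip_width: -0.003
grasp_force: 0.0
```

>>> play_rows --plan '[0,0,0,0,0,0.001,0,0,0,0,0,0,0.001,0]'

```text
clock: 4.97
position: [0.6138, 0.2199, 0.0873]
ee_rot: [0.672, 0.741, -0.0, 0.001]
ft_force: [0.3, -0.2, 0.1]
grip_width: 0.0
grasp_force: 0.0
```

Run:
```python
from h import *
a=shot('side')[200:320,170:300];b=shot('top')[135:255,115:225]
c=np.hstack([cv2.resize(x,None,fx=3.2,fy=3.2,interpolation=cv2.INTER_CUBIC) for x in(a,b)])
cv2.imwrite('pics/d.png',c[:,:,::-1])
print(proj('side',[.6138,.22,.0733]),proj('top',[.6138,.22,.0733]))
```

```text
(np.float64(221.90639525148706), np.float64(272.13127389563846)) (np.float64(159.47859030383506), np.float64(175.3442210231927))
```

View pics/d.png

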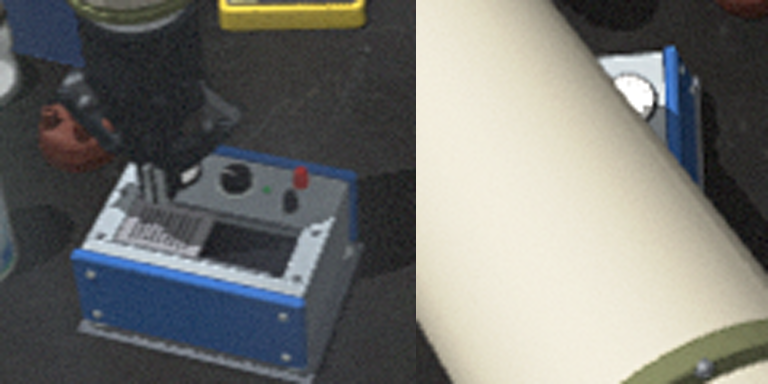

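Run:
```python
from h import *
a=np.mean([shot('side') for _ in range(4)],0)[235:295,190:260]
a=np.clip(a*1.3,0,255).astype(np.uint8)
cv2.imwrite('pics/e.png',cv2.resize(a,None,fx=10,fy=10,interpolation=cv2.INTER_CUBIC)[:,:,::-1])
```

```text
(no output)
```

View pics/e.png

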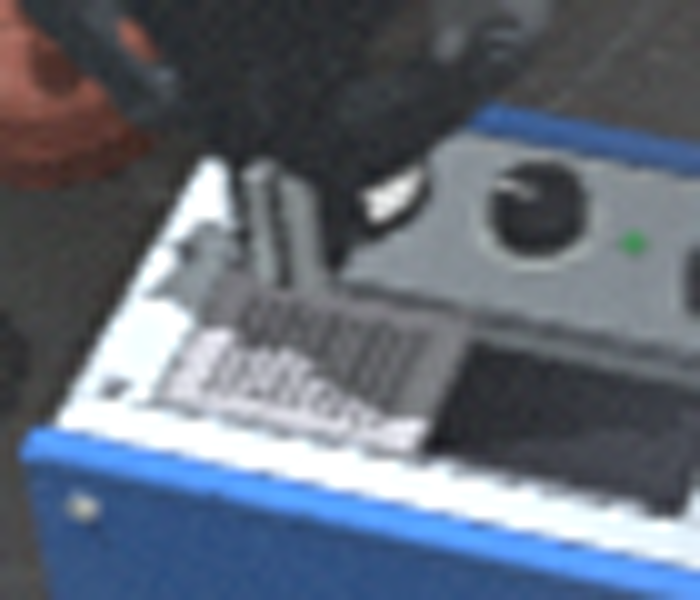

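Run:
```python
from h import *
o=status.get_obs();print(o['position'],o['ee_rot'],o['ft_force'])
for z in(.073,.08,.09,.1,.11):print(z,np.round(proj('side',[.6138,.22,z]),1),onz('side',219,263.5,z).round(4))
print(proj('side',[.219,-.585,.208]),proj('side',[.219,-.585,.194]))
im=cv2.imread('pics/s0.png')[20:110,430:500]
cv2.imwrite('pics/f.png',cv2.resize(np.clip(im*1.5,0,255).astype(np.uint8),None,fx=6,fy=6,interpolation=cv2.INTER_CUBIC))
```

```text
[0.61389367 0.21998632 0.08743296] [ 6.71990300e-01  7.40559669e-01 -2.20788840e-04  6.03736575e-04] [ 0.41230848  0.26797635 -0.72422928]
0.073 [221.9 272.2] [0.6323 0.1984 0.073 ]
0.08 [221.6 270.1] [0.6286 0.2041 0.08  ]
0.09 [221.2 267. ] [0.6234 0.2121 0.09  ]
0.1 [220.8 264. ] [0.6182 0.2202 0.1   ]
0.11 [220.4 260.8] [0.613  0.2283 0.11  ]
(np.float64(453.01592502737185), np.float64(93.52553670314713)) (np.float64(451.9692642407107), np.float64(97.72345106606024))
```

View pics/f.png

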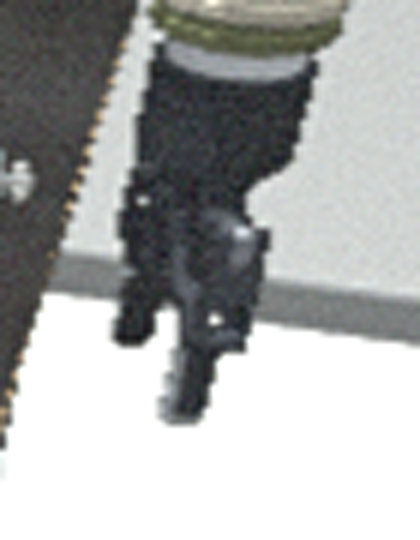

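>>> play_rows --plan '[0,0,0,0,0,0.002,0,0,0,0,0,0,0.004,0,0,0,0,0,0,0.006,0,0,0,0,0,0,0.006,0]'

```text
clock: 5.78
position: [0.6138, 0.2199, 0.0812]
ee_rot: [0.672, 0.741, -0.0, 0.001]
ft_force: [0.6, -1.0, -0.1]
grip_width: -0.003
grasp_force: 0.0
```

>>> play_rows --plan '[0,0,0,0,0,0.002,0,0,0,0,0,0,0.002,0]'

```text
clock: 6.02
position: [0.6138, 0.22, 0.0792]
ee_rot: [0.672, 0.741, -0.0, 0.001]
ft_force: [-0.1, -0.7, 0.1]
grip_width: 0.003
grasp_force: 0.0
```

>>> play_rows --plan '[0,0,0,0,0,0.002,0,0,0,0,0,0,0.002,0]'

```text
clock: 6.28
position: [0.6138, 0.2199, 0.0772]
ee_rot: [0.672, 0.741, -0.0, 0.001]
ft_force: [-0.3, 0.6, 0.7]
grip_width: 0.002
grasp_force: 0.0
```

>>> play_rows --plan '[0,0,0,0,0,0.002,0,0,0,0,0,0,0.002,0]'

```text
clock: 6.52
position: [0.6138, 0.2199, 0.0752]
ee_rot: [0.672, 0.741, -0.0, 0.001]
ft_force: [0.0, 0.6, 0.4]
grip_width: 0.004
grasp_force: 0.0
```

>>> play_rows --plan '[0,0,0,0,0,0.002,0,0,0,0,0,0,0.002,0]'

```text
clock: 6.78
position: [0.6138, 0.2199, 0.0732]
ee_rot: [0.672, 0.741, -0.0, 0.001]
ft_force: [-0.8, -0.6, -0.9]
grip_width: -0.001
grasp_force: 0.0
```

Run:
```python
from h import *
print(status.get_obs()['position'],status.get_obs()['ft_force'])
a=np.mean([shot('side') for _ in range(3)],0)[235:295,190:260]
a=np.clip(a*1.3,0,255).astype(np.uint8)
cv2.imwrite('pics/g.png',cv2.resize(a,None,fx=10,fy=10,interpolation=cv2.INTER_CUBIC)[:,:,::-1])
```

```text
[0.61378625 0.21993006 0.07320622] [-0.77630272 -0.55031618 -0.86138787]
```

View pics/g.png

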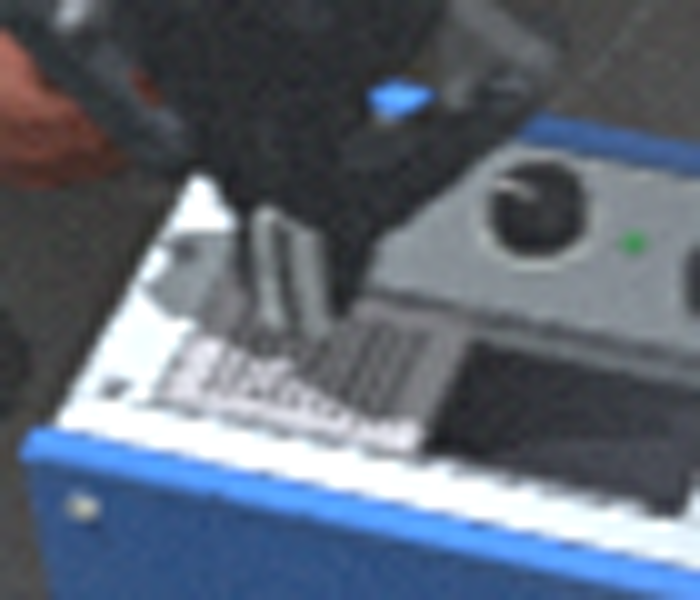

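>>> play_rows --plan '[0,0,0,0,0,0.002,0,0,0,0,0,0,0.002,0]'

```text
clock: 7.18
position: [0.6137, 0.2199, 0.0711]
ee_rot: [0.672, 0.741, -0.0, 0.0]
ft_force: [-0.6, -0.7, -0.6]
grip_width: 0.006
grasp_force: 0.0
```

>>> play_rows --plan '[0,0,0,0,0,0.002,0,0,0,0,0,0,0.002,0]'

```text
clock: 7.42
position: [0.6138, 0.2199, 0.0692]
ee_rot: [0.672, 0.741, -0.0, 0.001]
ft_force: [0.6, -0.3, 0.3]
grip_width: -0.005
grasp_force: 0.0
```

>>> play_rows --plan '[0,0,0,0,0,0.001,0,0,0,0,0,0,0.001,0]'

```text
clock: 7.68
position: [0.6138, 0.2199, 0.0683]
ee_rot: [0.672, 0.741, -0.0, 0.001]
ft_force: [0.2, 0.3, 0.9]
grip_width: 0.001
grasp_force: 0.0
```

>>> play_rows --plan '[0,0,0,0,0,0.001,0,0,0,0,0,0,0.001,0]'

```text
clock: 7.92
position: [0.6138, 0.2199, 0.0673]
ee_rot: [0.672, 0.741, -0.0, 0.001]
ft_force: [-0.1, -0.6, -0.2]
grip_width: -0.001
grasp_force: 0.0
```

>>> play_rows --plan '[0,0,0,0,0,0.0015,0,0,0,0,0,0,0.0015,0]'

```text
clock: 8.18
position: [0.6138, 0.2199, 0.0657]
ee_rot: [0.672, 0.741, -0.0, 0.001]
ft_force: [-0.2, 0.3, -0.7]
grip_width: 0.0
grasp_force: 0.0
```

>>> play_rows --plan '[0,0,0,0,0,0.0015,0,0,0,0,0,0,0.0015,0]'

```text
clock: 8.43
position: [0.6138, 0.2199, 0.0643]
ee_rot: [0.672, 0.741, -0.0, 0.001]
ft_force: [-0.4, -1.6, 0.6]
grip_width: 0.003
grasp_force: 0.0
```

>>> play_rows --plan '[0,0,0,0,0,0.001,0,0,0,0,0,0,0.001,0]'

```text
clock: 8.68
position: [0.6139, 0.2199, 0.0633]
ee_rot: [0.672, 0.741, -0.0, 0.001]
ft_force: [0.6, -0.4, -0.7]
grip_width: -0.004
grasp_force: 0.0
```

>>> play_rows --plan '[0,0,0,0,0,0.001,0,0,0,0,0,0,0.001,0]'

```text
clock: 8.93
position: [0.6138, 0.22, 0.0623]
ee_rot: [0.672, 0.741, -0.0, 0.001]
ft_force: [-0.0, 0.4, -0.5]
grip_width: 0.001
grasp_force: 0.0
```

>>> play_rows --plan '[0,0,0,0,0,0.001,0,0,0,0,0,0,0.001,0]'

```text
clock: 9.18
position: [0.6138, 0.2199, 0.0613]
ee_rot: [0.672, 0.741, -0.0, 0.001]
ft_force: [-0.1, -0.5, -0.3]
grip_width: -0.0
grasp_force: 0.0
```

>>> play_rows --plan '[0,0,0,0,0,0.001,0,0,0,0,0,0,0.001,0]'

```text
clock: 9.43
position: [0.6138, 0.2199, 0.0603]
ee_rot: [0.672, 0.741, -0.0, 0.001]
ft_force: [-0.5, -0.0, -0.5]
grip_width: 0.0
grasp_force: 0.0
```

>>> play_rows --plan '[0,0,0,0,0,0.001,0,0,0,0,0,0,0.001,0]'

```text
clock: 9.68
position: [0.6138, 0.2199, 0.0593]
ee_rot: [0.672, 0.741, -0.0, 0.001]
ft_force: [-0.1, 0.8, -0.1]
grip_width: 0.004
grasp_force: 0.0
```

>>> play_rows --plan '[0,0,0,0,0,0.001,0,0,0,0,0,0,0.001,0]'

```text
clock: 9.93
position: [0.6139, 0.2199, 0.0583]
ee_rot: [0.672, 0.741, -0.0, 0.001]
ft_force: [1.1, -1.0, -0.0]
grip_width: 0.003
grasp_force: 0.0
```

>>> play_rows --plan '[0,0,0,0,0,0.001,0,0,0,0,0,0,0.001,0]'

```text
clock: 10.18
position: [0.6138, 0.2199, 0.0573]
ee_rot: [0.672, 0.741, -0.0, 0.001]
ft_force: [-0.6, 0.0, -0.7]
grip_width: 0.002
grasp_force: 0.0
```

>>> play_rows --plan '[0,0,0,0,0,0.001,0,0,0,0,0,0,0.001,0]'

```text
clock: 10.42
position: [0.6138, 0.2199, 0.0563]
ee_rot: [0.672, 0.741, -0.0, 0.001]
ft_force: [-0.2, 0.3, 0.7]
grip_width: 0.0
grasp_force: 0.0
```

Run:
```python
from h import *
a=np.mean([shot('side') for _ in range(3)],0)[235:295,190:260]
a=np.clip(a*1.3,0,255).astype(np.uint8)
cv2.imwrite('pics/h.png',cv2.resize(a,None,fx=10,fy=10,interpolation=cv2.INTER_CUBIC)[:,:,::-1])
print(status.get_obs()['joint_pos'])
```

```text
[ 0.10441233  0.61829264 -0.72040805  1.51863235  0.43006805  1.16775926
 -0.59760838]
```

View pics/h.png

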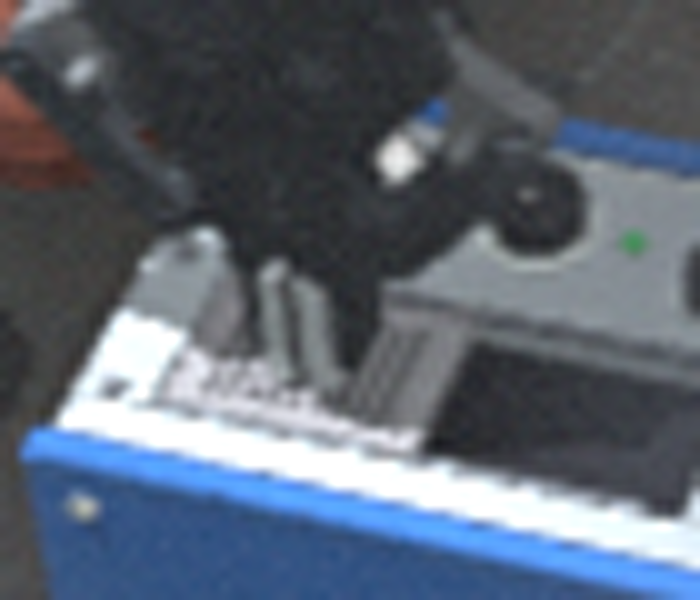

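Run:
```python
from h import *
for z in(.0775,.081,.085):print(onz('side',220.3,274.3,z),onz('side',221.8,271.6,z))
```

```text
[0.61210312 0.23035209 0.0775    ] [0.61265948 0.22193783 0.0775    ]
[0.61035952 0.23305385 0.081     ] [0.61091338 0.22467748 0.081     ]
[0.60836685 0.23614157 0.085     ] [0.60891784 0.22780851 0.085     ]
```

>>> play_rows --plan '[0,0,0,0,0,0.001,0,0,0,0,0,0,0.001,0]'

```text
clock: 10.82
position: [0.6139, 0.2199, 0.0553]
ee_rot: [0.672, 0.741, -0.0, 0.001]
ft_force: [-0.7, -0.6, 0.0]
grip_width: -0.002
grasp_force: 0.0
```

>>> play_rows --plan '[0,0,0,0,0,0.001,0,0,0,0,0,0,0.001,0]'

```text
clock: 11.08
position: [0.6139, 0.22, 0.0548]
ee_rot: [0.672, 0.741, -0.0, 0.001]
ft_force: [-2.1, -1.4, 4.1]
grip_width: -0.002
grasp_force: 2.3
```

>>> play_rows --plan '[0,0,0,0,0,0.001,0,0,0,0,0,0,0.001,0]'

```text
clock: 11.32
position: [0.614, 0.22, 0.054]
ee_rot: [0.672, 0.741, -0.0, 0.001]
ft_force: [-2.6, -2.0, 8.8]
grip_width: -0.002
grasp_force: 3.9
```

>>> play_rows --plan '[0,0,0,0,0,0.001,0,0,0,0,0,0,0.001,0]'

```text
clock: 11.58
position: [0.614, 0.22, 0.0534]
ee_rot: [0.672, 0.741, -0.0, 0.001]
ft_force: [-4.2, -2.9, 10.4]
grip_width: 0.001
grasp_force: 5.3
```

>>> play_rows --plan '[0,0,0,0,0,0.001,0,0,0,0,0,0,0.001,0]'

```text
clock: 11.82
position: [0.614, 0.22, 0.0527]
ee_rot: [0.672, 0.741, -0.0, 0.001]
ft_force: [-4.5, -2.9, 13.5]
grip_width: 0.006
grasp_force: 6.8
```

>>> play_rows --plan '[0,0,0,0,-0.002,0.0004,0,0,0,0,0,-0.005,0.0004,0,0,0,0,0,-0.008,0.0004,0]'

```text
clock: 12.2
position: [0.6096, 0.2197, 0.0536]
ee_rot: [0.672, 0.74, 0.003, 0.003]
ft_force: [7.6, 0.3, 10.1]
grip_width: 0.006
grasp_force: 4.8
```

>>> play_rows --plan '[0,0,0,0,0,0.001,0,0,0,0,0,0,0.001,0]'

```text
clock: 12.45
position: [0.6093, 0.2197, 0.0528]
ee_rot: [0.672, 0.74, 0.003, 0.003]
ft_force: [5.5, -0.4, 14.2]
grip_width: 0.002
grasp_force: 6.6
```

>>> play_rows --plan '[0,0,0,0,-0.003,0.0006,0,0,0,0,0,-0.006,0.0006,0]'

```text
clock: 12.7
position: [0.604, 0.2192, 0.0526]
ee_rot: [0.672, 0.74, 0.004, 0.003]
ft_force: [7.1, -0.2, 13.0]
grip_width: -0.001
grasp_force: 7.0
```

>>> play_rows --plan '[0,0,0,0,-0.003,0.0002,0,0,0,0,0,-0.006,0.0002,0,0,0,0,0,-0.009,0.0002,0,0,0,0,0,-0.012,0.0002,0]'

```text
clock: 13.2
position: [0.5922, 0.2181, 0.0525]
ee_rot: [0.672, 0.74, 0.004, 0.003]
ft_force: [7.5, -1.6, 14.1]
grip_width: -0.002
grasp_force: 7.2
```

>>> play_rows --plan '[0,0,0,0,-0.003,0.0002,0,0,0,0,0,-0.006,0.0002,0,0,0,0,0,-0.009,0.0002,0,0,0,0,0,-0.012,0.0002,0]'

```text
clock: 13.7
position: [0.5803, 0.217, 0.0523]
ee_rot: [0.672, 0.74, 0.004, 0.003]
ft_force: [7.1, -0.1, 14.6]
grip_width: -0.002
grasp_force: 7.6
```

>>> play_rows --plan '[0,0,0,0,-0.003,0,0,0,0,0,0,-0.006,0,0,0,0,0,0,-0.009,0,0,0,0,0,0,-0.012,0,0]'

```text
clock: 14.2
position: [0.5684, 0.2159, 0.0523]
ee_rot: [0.672, 0.74, 0.004, 0.003]
ft_force: [7.6, -0.4, 14.8]
grip_width: 0.001
grasp_force: 7.6
```

>>> play_rows --plan '[0,0,0,0,-0.003,0,0,0,0,0,0,-0.006,0,0,0,0,0,0,-0.009,0,0,0,0,0,0,-0.009,0,0]'

```text
clock: 14.7
position: [0.5591, 0.215, 0.0521]
ee_rot: [0.672, 0.74, 0.003, 0.003]
ft_force: [5.7, -1.1, 16.0]
grip_width: -0.001
grasp_force: 7.9
```

>>> play_rows --plan '[0,0,0,0,-0.003,-0.0003,0,0,0,0,0,-0.005,-0.0003,0,0,0,0,0,-0.005,-0.0003,0]'

```text
clock: 15.08
position: [0.5541, 0.2146, 0.0523]
ee_rot: [0.672, 0.74, 0.003, 0.003]
ft_force: [5.9, -0.3, 14.3]
grip_width: -0.007
grasp_force: 7.5
```

>>> play_rows --plan '[0,0,0,0,-0.003,0,0,0,0,0,0,-0.004,0,0]'

```text
clock: 15.32
position: [0.5504, 0.2143, 0.0524]
ee_rot: [0.672, 0.74, 0.004, 0.003]
ft_force: [7.2, 0.0, 14.1]
grip_width: -0.001
grasp_force: 7.4
```

>>> play_rows --plan '[0,0,0,0,-0.003,0,0,0,0,0,0,-0.004,0,0]'

```text
clock: 15.58
position: [0.5472, 0.2141, 0.0527]
ee_rot: [0.672, 0.74, 0.004, 0.003]
ft_force: [9.5, 1.4, 13.5]
grip_width: 0.001
grasp_force: 6.7
```

>>> play_rows --plan '[0,0,0,0,-0.003,0.0003,0,0,0,0,0,-0.003,0.0003,0]'

```text
clock: 15.82
position: [0.5442, 0.2139, 0.0524]
ee_rot: [0.672, 0.74, 0.004, 0.003]
ft_force: [9.7, 0.2, 13.9]
grip_width: 0.002
grasp_force: 7.2
```

>>> play_rows --plan '[0,0,0,0,0,-0.005,0,0,0,0,0,0,-0.05,0,0,0,0,0,0,-0.07,0,0,0,0,0,0,-0.07,0.5]'

```text
clock: 16.32
position: [0.5399, 0.2131, 0.12]
ee_rot: [0.672, 0.741, 0.001, 0.001]
ft_force: [0.1, -0.6, -0.7]
grip_width: 0.198
grasp_force: 0.0
```

Run:
```python
from h import *
to([.4888,-.1562,.10],[.4888,-.1562,.0015])
print(status.get_obs()['position'])
```

```text
[0.16 0.05 0.05] [-0.3626 -0.0866  0.0201]
[0.16 0.05 0.05] [-0.3625 -0.0869  0.1186]
[0.53989384 0.21305984 0.12000392]
```

>>> play_rows --plan '[0,0,0,-0.3626,-0.087,0.02,0.6,0,0,0,-0.3626,-0.087,0.02,0.6,0,0,0,-0.3626,-0.087,0.02,0.6,0,0,0,-0.3626,-0.087,0.02,0.6,0,0,0,-0.3626,-0.087,0.02,0.6,0,0,0,-0.3626,-0.087,0.02,0.6,0,0,0,-0.3626,-0.087,0.02,0.6,0,0,0,-0.3626,-0.087,0.02,0.6,0,0,0,-0.3626,-0.087,0.02,0.6]'

```text
clock: 17.45
position: [0.4878, -0.155, 0.0989]
ee_rot: [0.671, 0.741, -0.0, 0.0]
ft_force: [-0.0, 0.2, 0.8]
grip_width: 0.6
grasp_force: 0.0
```

Run:
```python
from h import *
a=shot('side')[170:230,290:360];b=shot('side')[230:295,190:270];t=shot('top')[135:245,125:225]
f=lambda x,w,h:cv2.resize(x,(w,h),interpolation=cv2.INTER_CUBIC)
cv2.imwrite('pics/i.png',np.hstack([np.vstack([f(a,350,300),f(b,350,284)]),f(t,440,584)])[:,:,::-1])
to([.4888,-.1562,.0015]);o=status.get_obs();print(o['position'],o['grip_width'])
```

```text
[0.03 0.06 0.16] [-0.0006  0.0007  0.0978]
[ 0.48795838 -0.15556487  0.09930943] 0.6028367698849145
```

View pics/i.png

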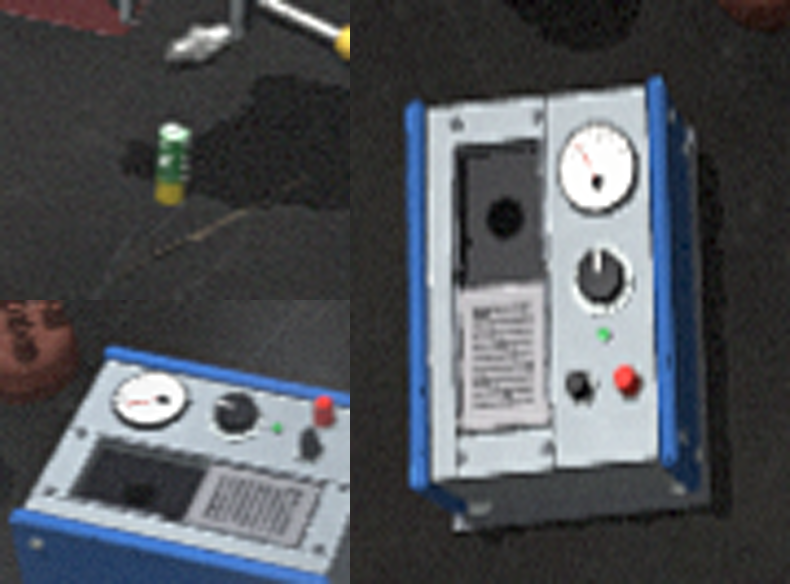

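Run:
```python
from h import *
def blob(n,x0,x1,y0,y1):
    g=np.mean([cv2.cvtColor(shot(n),cv2.COLOR_RGB2GRAY) for _ in range(4)],0)[y0:y1,x0:x1]
    w=np.clip(np.median(g)-8-g,0,None);w[w<4]=0
    yy,xx=np.mgrid[y0:y1,x0:x1];print(np.median(g),g.min(),(w>0).sum())
    return (xx*w).sum()/w.sum(),(yy*w).sum()/w.sum()
a=blob('top',154,166,169,182);b=blob('side',214,230,267,280)
print(a,b,tri('top',a,'side',b),onz('top',*a,.0675),onz('side',*b,.0675))
```

```text
72.0 6.5 61
48.375 20.0 32
(np.float64(159.77547604101275), np.float64(175.64302155262607)) (np.float64(221.30593607305937), np.float64(274.1559034572733)) (array([0.61513806, 0.22118067, 0.06715257]), np.float64(0.0003599693484498895)) [0.61484879 0.22102819 0.0675    ] [0.61516241 0.22143396 0.0675    ]
```

>>> play_rows --plan '[0,0,0,-0.0006,0.0007,0.05,0.6,0,0,0,-0.0006,0.0007,0.08,0.6,0,0,0,-0.0006,0.0007,0.09,0.6,0,0,0,-0.0006,0.0007,0.098,0.6,0,0,0,-0.0006,0.0007,0.098,0.6]'

```text
clock: 18.62
position: [0.4889, -0.1573, 0.0018]
ee_rot: [0.672, 0.741, -0.0, 0.001]
ft_force: [-0.0, 0.5, 0.0]
grip_width: 0.595
grasp_force: 0.0
```

>>> play_rows --plan '[0,0,0,0,0,0,0.1,0,0,0,0,0,0,0.1,0,0,0,0,0,0,0.1,0,0,0,0,0,0,0.1,0,0,0,0,0,0,0.1,0,0,0,0,0,0,0.1]' --squeeze 25

```text
clock: 19.38
position: [0.489, -0.1574, 0.002]
ee_rot: [0.672, 0.741, -0.0, 0.001]
ft_force: [-1.1, -0.6, 6.2]
grip_width: 0.156
grasp_force: 25.5
```

>>> play_rows --plan '[0,0,0,0,0,-0.02,0.1,0,0,0,0,0,-0.07,0.1,0,0,0,0,0,-0.12,0.1,0,0,0,0,0,-0.12,0.1,0,0,0,0,0,-0.12,0.1]'

```text
clock: 20.0
position: [0.4883, -0.1571, 0.1216]
ee_rot: [0.672, 0.741, -0.0, 0.001]
ft_force: [-0.2, 0.6, -1.2]
grip_width: 0.157
grasp_force: 25.0
```

Run:
```python
from h import *
o=status.get_obs();p=np.array(o['position']);print(p,o['grip_width'],o['grasp_force'])
im=np.mean([shot('side') for _ in range(4)],0).astype(np.uint8);h=cv2.cvtColor(im,cv2.COLOR_RGB2HSV)
u,v=map(int,proj('side',p+[0,0,.01]))
for nm,lo,hi in(('g',(40,80,30),(90,255,255)),('y',(18,80,50),(38,255,255))):
    m=cv2.inRange(h,lo,hi)[v-20:v+20,u-15:u+15];ys,xs=np.nonzero(m)
    print(nm,len(xs),(xs.min()+u-15,xs.max()+u-15,ys.min()+v-20,ys.max()+v-20,xs.mean()+u-15) if len(xs) else '')
for z in(0,.025):print(z,proj('side',p+[0,0,z]))
cv2.imwrite('pics/j.png',cv2.resize(im[v-30:v+25,u-30:u+30],None,fx=8,fy=8,interpolation=cv2.INTER_CUBIC)[:,:,::-1])
to([.615,.221,.12])
```

```text
[ 0.48825474 -0.15712961  0.12164222] 0.15715739751451935 24.957639276981354
g 37 (np.int64(324), np.int64(328), np.int64(162), np.int64(172), np.float64(326.3243243243243))
y 26 (np.int64(323), np.int64(329), np.int64(172), np.int64(176), np.float64(326.11538461538464))
0 (np.float64(326.12096526876144), np.float64(174.49671109417858))
0.025 (np.float64(326.6378683518394), np.float64(166.83537130632487))
[-0.07  0.01  0.06] [3.638e-01 1.632e-01 2.000e-04]
```

>>> play_rows --plan '[0,0,0,0.3632,0.1632,0,0.1,0,0,0,0.3632,0.1632,0,0.1,0,0,0,0.3632,0.1632,0,0.1,0,0,0,0.3632,0.1632,0,0.1,0,0,0,0.3632,0.1632,0,0.1,0,0,0,0.3632,0.1632,0,0.1,0,0,0,0.3632,0.1632,0,0.1,0,0,0,0.3632,0.1632,0,0.1,0,0,0,0.3632,0.1632,0,0.1,0,0,0,0.3632,0.1632,0,0.1,0,0,0,0.3632,0.1632,0,0.1]'

```text
clock: 21.58
position: [0.6159, 0.219, 0.1211]
ee_rot: [0.673, 0.74, -0.0, 0.001]
ft_force: [-0.1, 0.0, 0.1]
grip_width: 0.16
grasp_force: 25.0
```

>>> play_rows --plan '[0,0,0,0,0,0.02,0.1,0,0,0,0,0,0.037,0.1,0,0,0,0,0,0.037,0.1,0,0,0,0,0,0.037,0.1]'

```text
clock: 22.08
position: [0.6158, 0.2203, 0.084]
ee_rot: [0.672, 0.741, -0.0, 0.0]
ft_force: [0.4, 0.7, 0.9]
grip_width: 0.161
grasp_force: 25.0
```

Run:
```python
from h import *
o=status.get_obs();print(o['position'],o['grip_width']);to([.615,.2204,.07])
```

```text
[0.61575666 0.22034768 0.08398728] 0.16126355271261897
[0.02 0.06 0.07] [ 0.0001 -0.0008  0.014 ]
```

>>> play_rows --plan '[0,0,0,0,-0.0008,0.006,0.1,0,0,0,0,-0.0008,0.014,0.1,0,0,0,0,-0.0008,0.014,0.1]'

```text
clock: 22.45
position: [0.6145, 0.2198, 0.0691]
ee_rot: [0.672, 0.741, -0.001, 0.0]
ft_force: [-0.1, 0.1, -0.2]
grip_width: 0.161
grasp_force: 25.0
```

>>> play_rows --plan '[0,0,0,0,0,0.002,0.1,0,0,0,0,0,0.004,0.1]'

```text
clock: 22.7
position: [0.6151, 0.2201, 0.0661]
ee_rot: [0.672, 0.741, -0.0, 0.001]
ft_force: [0.6, -0.6, 0.2]
grip_width: 0.162
grasp_force: 25.0
```

>>> play_rows --plan '[0,0,0,0,0,0.001,0.1,0,0,0,0,0,0.002,0.1]'

```text
clock: 22.95
position: [0.615, 0.2201, 0.064]
ee_rot: [0.672, 0.741, -0.0, 0.001]
ft_force: [-0.4, -0.5, 0.4]
grip_width: 0.156
grasp_force: 25.0
```

>>> play_rows --plan '[0,0,0,0,0,0.002,0.1,0,0,0,0,0,0.003,0.1]'

```text
clock: 23.2
position: [0.6149, 0.22, 0.0608]
ee_rot: [0.672, 0.741, -0.0, 0.001]
ft_force: [-0.5, 0.6, 0.1]
grip_width: 0.159
grasp_force: 25.0
```

>>> play_rows --plan '[0,0,0,0,0,0.002,0.1,0,0,0,0,0,0.005,0.1,0,0,0,0,0,0.006,0.1]'

```text
clock: 23.58
position: [0.6148, 0.22, 0.0546]
ee_rot: [0.672, 0.741, -0.0, 0.0]
ft_force: [-0.0, 0.6, -0.5]
grip_width: 0.165
grasp_force: 25.0
```

>>> play_rows --plan '[0,0,0,0,0,0.002,0.1,0,0,0,0,0,0.005,0.1,0,0,0,0,0,0.005,0.1]'

```text
clock: 23.95
position: [0.6148, 0.22, 0.0497]
ee_rot: [0.672, 0.741, -0.0, 0.0]
ft_force: [0.1, 0.3, -0.1]
grip_width: 0.162
grasp_force: 25.0
```

>>> play_rows --plan '[0,0,0,0,0,0,0.25,0,0,0,0,0,0,0.25,0,0,0,0,0,0,0.25,0,0,0,0,0,0,0.25]'

```text
clock: 24.45
position: [0.615, 0.22, 0.05]
ee_rot: [0.672, 0.741, -0.0, 0.001]
ft_force: [-0.3, -0.4, -0.0]
grip_width: 0.253
grasp_force: 0.0
```

>>> play_rows --plan '[0,0,0,0,0,-0.01,0.25,0,0,0,0,0,-0.04,0.25,0,0,0,0,0,-0.1,0.25,0,0,0,0,0,-0.14,0.1,0,0,0,0,0,-0.14,0]'

```text
clock: 25.08
position: [0.6164, 0.2214, 0.1947]
ee_rot: [0.672, 0.741, 0.003, 0.002]
ft_force: [0.4, -0.1, -0.6]
grip_width: 0.002
grasp_force: 0.0
```

Run:
```python
from h import *
a=np.mean([shot('side') for _ in range(4)],0)[235:300,190:270]
a=np.clip(a*1.4,0,255).astype(np.uint8)
cv2.imwrite('pics/k.png',cv2.resize(a,None,fx=8,fy=8,interpolation=cv2.INTER_CUBIC)[:,:,::-1])
to([.5545,.2152,.10],[.5545,.2152,.06])
for z in(.0145,.0645,.09):print(proj('side',[.615,.221,z]))
```

```text
[-0.06  0.1   0.06] [ 0.0014 -0.06    0.089 ]
[-0.06  0.1   0.06] [ 0.0014 -0.06    0.129 ]
(np.float64(223.50916027819073), np.float64(289.39538554678103))
(np.float64(221.57788312901994), np.float64(274.93620292864443))
(np.float64(220.54663300712826), np.float64(267.2153877966423))
```

View pics/k.png

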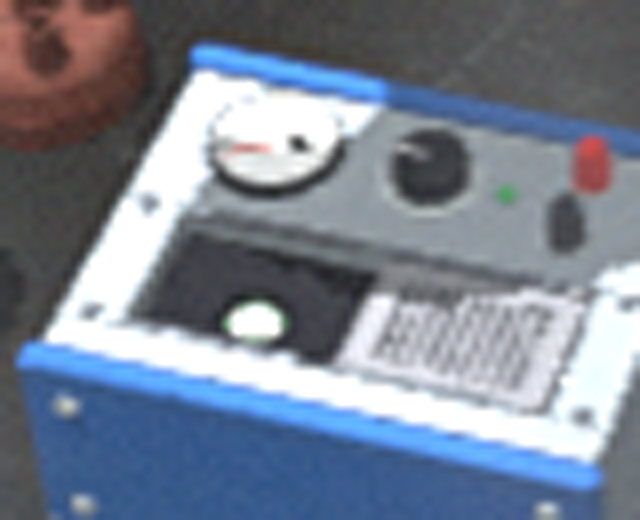

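>>> play_rows --plan '[0,0,0,0.0014,-0.06,0.03,0,0,0,0,0.0014,-0.06,0.08,0,0,0,0,0.0014,-0.06,0.12,0,0,0,0,0.0014,-0.06,0.131,0,0,0,0,0.0014,-0.06,0.136,0,0,0,0,0.0014,-0.06,0.136,0]'

```text
clock: 26.02
position: [0.5555, 0.216, 0.0552]
ee_rot: [0.672, 0.741, 0.0, 0.001]
ft_force: [-1.3, -0.9, 3.1]
grip_width: 0.003
grasp_force: 0.8
```

>>> play_rows --plan '[0,0,0,0,0,0.001,0,0,0,0,0,0,0.002,0,0,0,0,0,0,0.002,0]'

```text
clock: 26.4
position: [0.556, 0.2163, 0.0536]
ee_rot: [0.672, 0.741, 0.001, 0.001]
ft_force: [-3.3, -1.8, 10.1]
grip_width: 0.002
grasp_force: 4.6
```

>>> play_rows --plan '[0,0,0,0,0,0.001,0,0,0,0,0,0,0.001,0]'

```text
clock: 26.65
position: [0.556, 0.2162, 0.053]
ee_rot: [0.672, 0.741, 0.001, 0.001]
ft_force: [-4.2, -2.3, 11.5]
grip_width: 0.002
grasp_force: 6.2
```

>>> play_rows --plan '[0,0,0,0,0.002,0,0,0,0,0,0,0.004,0,0]'

```text
clock: 26.9
position: [0.5594, 0.2166, 0.0528]
ee_rot: [0.672, 0.741, 0.0, 0.001]
ft_force: [-6.3, -2.9, 13.4]
grip_width: -0.0
grasp_force: 6.5
```

>>> play_rows --plan '[0,0,0,0,0.003,0.0003,0,0,0,0,0,0.006,0.0003,0]'

```text
clock: 27.15
position: [0.5655, 0.2171, 0.0526]
ee_rot: [0.672, 0.741, 0.0, 0.001]
ft_force: [-6.8, -3.3, 13.0]
grip_width: -0.001
grasp_force: 6.9
```

>>> play_rows --plan '[0,0,0,0,0.003,0,0,0,0,0,0,0.006,0,0,0,0,0,0,0.009,0,0,0,0,0,0,0.012,0,0]'

```text
clock: 27.65
position: [0.5775, 0.2182, 0.0527]
ee_rot: [0.672, 0.741, 0.0, 0.001]
ft_force: [-7.0, -3.7, 13.6]
grip_width: -0.003
grasp_force: 6.8
```

>>> play_rows --plan '[0,0,0,0,0.003,0,0,0,0,0,0,0.006,0,0,0,0,0,0,0.009,0,0,0,0,0,0,0.012,0,0,0,0,0,0,0.015,0,0]'

```text
clock: 28.28
position: [0.5924, 0.2196, 0.0527]
ee_rot: [0.672, 0.741, 0.0, 0.001]
ft_force: [-7.5, -3.5, 13.6]
grip_width: 0.002
grasp_force: 6.7
```

>>> play_rows --plan '[0,0,0,0,0.003,0.0002,0,0,0,0,0,0.006,0.0002,0,0,0,0,0,0.009,0.0002,0,0,0,0,0,0.012,0.0002,0,0,0,0,0,0.015,0.0002,0]'

```text
clock: 28.9
position: [0.6074, 0.221, 0.0527]
ee_rot: [0.672, 0.741, 0.0, 0.001]
ft_force: [-6.6, -4.3, 13.6]
grip_width: 0.002
grasp_force: 6.9
```

>>> play_rows --plan '[0,0,0,0,0.003,0.0002,0,0,0,0,0,0.006,0.0002,0,0,0,0,0,0.009,0.0002,0]'

```text
clock: 29.28
position: [0.6165, 0.2218, 0.0526]
ee_rot: [0.672, 0.74, 0.0, 0.001]
ft_force: [-6.2, -4.3, 13.2]
grip_width: 0.004
grasp_force: 7.1
```

>>> play_rows --plan '[0,0,0,0,0.003,0,0,0,0,0,0,0.004,0,0]'

```text
clock: 29.52
position: [0.6191, 0.2223, 0.0522]
ee_rot: [0.672, 0.741, -0.001, 0.0]
ft_force: [-14.0, -4.7, 15.6]
grip_width: 0.0
grasp_force: 7.9
```

>>> play_rows --plan '[0,0,0,0,0,-0.004,0,0,0,0,0,0,-0.03,0,0,0,0,0,0,-0.1,0,0,0,0,0,0,-0.15,0,0,0,0,-0.1,-0.05,-0.15,0,0,0,0,-0.2,-0.1,-0.15,0,0,0,0,-0.3,-0.1,-0.15,0,0,0,0,-0.3,-0.1,-0.15,0,0,0,0,-0.3,-0.1,-0.15,0]'

```text
clock: 30.65
position: [0.55, -0.0825, 0.2016]
ee_rot: [0.672, 0.741, 0.0, 0.002]
ft_force: [0.6, 0.2, -0.6]
grip_width: -0.0
grasp_force: 0.0
```

Run:
```python
from h import *
print(status.get_obs()['position'])
for n,f,s in(('top','t0.png',(145,215,145,180)),('side','s0.png',(235,295,195,275))):
    a=np.mean([shot(n) for _ in range(4)],0)[s[0]:s[1],s[2]:s[3]].mean(2);b=cv2.imread('pics/'+f)[s[0]:s[1],s[2]:s[3]].mean(2)
    d=np.abs(a-b);i=np.argwhere(d>30);print(n,d.mean(),(d>30).sum(),(i+[s[0],s[2]]).tolist()[:15])
    print(cv2.phaseCorrelate(b,a))
```

```text
[ 0.55003865 -0.08248115  0.2015917 ]
top 4.646836734693878 6 [[169, 158], [173, 159], [177, 163], [178, 153], [180, 155], [182, 157]]
((-0.004170700003442107, -0.013481703659145694), 0.9989616945252344)
side 3.2875868055555553 0 []
((0.010118402742278931, -0.023081663970383914), 0.9875254090713113)
```

Run:
```python
from h import *
for n,f,s in(('side','s0.png',(260,282,205,238)),('top','t0.png',(162,190,148,171))):
    a=np.mean([shot(n) for _ in range(6)],0).mean(2);b=cv2.imread('pics/'+f).astype(float).mean(2)
    w=lambda x:np.ascontiguousarray(x[s[0]:s[1],s[2]:s[3]])
    print(n,cv2.phaseCorrelate(w(b),w(a),cv2.createHanningWindow((s[3]-s[2],s[1]-s[0]),cv2.CV_64F)),np.abs(w(a)-w(b)).mean())
```

```text
side ((0.261877369681212, -0.06900976148286908), 1.0194033376320528) 3.8122895622895623
top ((-0.14151180756076798, -0.07353266603843345), 1.030245477649131) 5.97360248447205
```

Run:
```python
from h import *
to([.6138,.22,.2016],[.6138,.22,.0605])
```

```text
[0.02 0.07 0.06] [ 0.2929  0.0926 -0.0013]
[0.02 0.07 0.06] [0.293  0.0925 0.1398]
```

>>> play_rows --plan '[0,0,0,0.293,0.0925,0,0,0,0,0,0.293,0.0925,0,0,0,0,0,0.293,0.0925,0,0,0,0,0,0.293,0.0925,0,0,0,0,0,0.293,0.0925,0,0,0,0,0,0.293,0.0925,0,0,0,0,0,0.293,0.0925,0,0,0,0,0,0.293,0.0925,0.05,0,0,0,0,0.293,0.0925,0.1,0,0,0,0,0.293,0.0925,0.13,0,0,0,0,0.293,0.0925,0.139,0,0,0,0,0.293,0.0925,0.142,0,0,0,0,0.293,0.0925,0.142,0]'

```text
clock: 33.28
position: [0.6146, 0.2199, 0.0598]
ee_rot: [0.672, 0.74, 0.001, 0.001]
ft_force: [-0.3, -0.1, 0.9]
grip_width: 0.001
grasp_force: 0.0
```

>>> play_rows --plan '[0,0,0,0,0,0.002,0,0,0,0,0,0,0.004,0,0,0,0,0,0,0.004,0]'

```text
clock: 33.65
position: [0.6142, 0.2201, 0.0549]
ee_rot: [0.672, 0.741, 0.0, 0.001]
ft_force: [-0.3, -0.7, 4.3]
grip_width: -0.001
grasp_force: 2.0
```

Contact is at the same height as at the start, so the hatch has sprung up. I'll retreat and hand in.

>>> play_rows --plan '[0,0,0,0,0,-0.005,0,0,0,0,0,0,-0.05,0,0,0,0,0,0,-0.1,0,0,0,0,0,0,-0.1,0,0,0,0,0,0,-0.1,0]'

```text
clock: 34.28
position: [0.6135, 0.2199, 0.1539]
ee_rot: [0.672, 0.741, -0.001, 0.001]
ft_force: [-0.5, -0.3, -0.6]
grip_width: 0.001
grasp_force: 0.0
```

```bash
python3 -c "
from workcell import manip,status
print(status.get_obs()['ft_force']);print(manip.hand_in())"
```

```text
[-0.4550905  -0.34140504 -0.59311002]
the job is handed in; nothing more can be done
None
```

The cell is down in its well, the hatch is shut with its catches sprung up (a light touch met it at its starting height), and the job was handed in at about 34 s; the highest downward press I read on the hatch was 16 N.

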